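Latch a sealing-film carton into its bench holder

TASK

Load the carton of sealing film into the bench holder: set it between the rails in front of the yellow catch, then slide it in along the holder floor so that the carton's own edge lifts the catch, until the catch has dropped behind it and keeps it in, then let go. Push gently, just far enough for the catch to drop and never driving the white spring pusher to its end; keep the hand off the holder and its catch, and leave the other things on the bench where they are.

Things in the scene. Friction and masses are not known exactly. Their poses are not given: they have to be found in the camera images.
- film_box: Carton of sealing film, white with teal end, a closed box 56 (its x) x 118 (its y) x 56 mm high, 0.11 to 0.24 kg. Origin at the centre of its underside, z up. Either end may go in first. It starts standing on the bench to the right of the holder.
- holder: Grey bench holder, fixed to the bench. Base plate 340 (its x) x 104 (its y) x 8 mm; origin at the centre of its underside; +x runs along the channel from the open entry end (x = -170 mm) to the back, z up. The carton slides on the plate's top (z = 8 mm), long side along x. Contact of carton and holder over 30 N at any time crushes the carton.
- holder_ready (a point): Point on the holder's floor (holder frame x = -125, y = 0, z = 8 mm): centre of the underside of the carton when it stands ready, just in front of the catch. There the rails flare: their inner faces part from 29.5 mm each side of the centre line (x = -90 mm) to 38 mm (x = -153 mm).
- holder_rails (a point): Point on the holder's floor (x = 0, y = 0, z = 8 mm), middle of the two parallel aluminium rails: inner faces at y = +-29.5 mm (1.5 mm play each side of the carton), 6 mm thick, tops at z = 20 mm, from x = -90 to +90 mm.
- holder_home (a point): Fixed point on the holder's floor at x = 39 mm: centre of the carton when just caught with d = 0. The blue carriage at the back, with pusher and catch, is clamped anew each time, an unmeasured d = 0 to 25 mm further back, and does not shift in use. So the carton is caught d beyond this point; find it by feel or by watching the catch.
- pusher (a joint): Travel of the white spring pusher (46 mm wide, z 18 to 56 mm; face at x = 95 mm + d, holder frame, at rest). 0 = rest, grows (m) as the carton presses it back. Yields at 4.5 N, plus 0.25 N per mm and 1.5 N per cm/s of speed; solid end at 12 mm, and over 8 mm counts as driven to its end. The carton is caught from 3 mm (5 N plus friction) on; then the pusher presses it back onto the catch.
- catch (a joint): Hinge of the yellow gravity catch. 0 = down at rest, grows as its nose goes up (limit 0.8 rad). About 0.077 rad while it rides on the carton; back to 0 when it has dropped behind it. Strap 14 mm wide on the centre line, 0.12 kg, hinge pin across the channel at x = 145 mm + d, z = 40 mm (holder frame). The carton's leading edge lifts it with a few newtons of push.
- holder_nose (a point): Fixed point at x = -20, y = 0, z = 50 mm: foot of the catch nose's holding face if d = 0 (face at x = -20 mm + d). Its sloping front rises from there towards the entry, to z = 72 mm at x = -62 mm + d. At rest the strap lies at z 66 to 71 mm, 2 mm above the loaded carton's top (64 mm); riding on the carton, its top reaches z = 85 mm near the nose.
- tip_box: Bystander: blue pipette tip box with clear lid, 73 x 118 x 74 mm, origin at the centre of its underside.
- beaker_1: Bystander: larger beaker with blue contents, 72 x 75 x 88 mm, origin at the centre of its underside.
- dish_3: Bystander: loose petri dish, 61 mm across, 16 mm high, origin at the centre of its underside.
- marker_2: Bystander: red and black marker pen lying, 13 x 136 x 14 mm, origin under its middle.
- forceps: Bystander: steel forceps lying, 13 x 135 x 8 mm, origin under their middle.

How it is judged:
By the outcome, as a careful person would: the job done as asked, in the order asked, and still so for the second after the job is handed in, with the robot touching nothing.
It also fails if it takes over 67 s, if anything falls off the work surface, if the arm or the gripper's body presses on something with over 40 N, if the wrist force passes 120 N, or if a joint passes its speed limit or range.

ROBOT

A 6-joint arm with a two-finger parallel gripper is mounted at the origin on a cart in front of the work surface, level with it; the furniture and walls round the work are solid. World frame = base frame: x ahead of the robot, y to its left, z up, the work surface at z = 0. Lengths are in m, angles in rad, forces in N, time in s.
With the tool pointing down it reaches from about 0.3 to 0.775 m from the base axis. Payload 14.6 kg.
Tool frame: the origin (TCP) lies on the mounting face of the last link; the fingertips stand 199 mm ahead of it and the grasp point (between the pads) lies 180 mm ahead of it; z points along the fingers, y is the line along which they close (so a half turn about z gives the same grasp; the last joint's range is limited). The gripper opens to 94 mm and grips with 3 to 60 N. Pads are 16 mm wide; open, the fingers measure 119 mm over their backs; the gripper's body (75 mm by 177 mm) begins 78 mm behind the grasp point.
Start: joints at [1.232, 0.3, 1.521, -0, 1.321, -0.067], TCP at [0.148, 0.53, 0.405] pointing down, gripper open.
Joint ranges: [-3.03, 3.03], [-0.79, 2.21], [0.23, 2.52], [-1.04, 4.18], [0, 3.07], [-2.55, 2.55]. Speed limits (rad/s): [2.22, 2.22, 2.57, 3.14, 3.14, 3.14].

INTERFACE

Orientations are given as [roll, pitch, yaw] about the fixed x, y, z axes, in that order (R = Rz(yaw) Ry(pitch) Rx(roll)).
In Python, from station import get_obs, camera, hand_in gives the robot as it stands.
- The arm moves only by the tool apply_moves, never from a script. Its argument "increments" is a list of rows, each an object of numbers: "tx", "ty", "tz": the shift along the tool's x, y, z as a fraction of full scale; "ax", "ay", "az": the turn, a rotation vector about the tool's x, y, z as a fraction of full scale. In form: [{"tx": .., "ty": .., "tz": .., "ax": .., "ay": .., "az": ..}, ...]. A call has 1 to 12 rows; each row shifts and turns the commanded pose from where the row before left it, along the tool's axes as they then stand; what a row does not reach is not made up. Full scale, the value 1, is 30 mm for a shift and 5 degrees for a turn. A row lasts 1/8 s, in which the tool goes at most 62.5 mm and 10.7 degrees, less where a joint would pass 70% of its speed; a pose out of reach is approached as far as the arm can. A call with a number of a shift or a turn outside -1 to 1 is refused whole. A call with a gripper value outside its range is refused whole. "jaw" is the closure, from 0 (fully open) to 1 (shut), set as the call begins (left out, the last holds). The fingers move at their own pace and stop on an object; "force" is the grip in N (left out, the last holds). Time passes only in rows, so rows that do not move let the fingers close. It gives the time, the measured TCP pose, the force, the opening and the grip force at its end, in the units of the state.
- get_obs(): the state, without advancing time (a new reading comes with each control period).
- camera(name): name is "side" or "top" or "wrist"; returns a dict with "pixels" (480x640x3 uint8, red, green, blue), "camera_matrix" (3x3 intrinsics, pixels), "R" (3x3) and "t" (3): a world point X has camera coordinates R X + t; the wrist camera has in their place "T_tool_cam" (4x4, takes a point from camera to tool coordinates, whose origin is the TCP and whose axes are the flange's). Camera axes: x right, y down, z forward; pixel columns grow to the right and rows downward; lengths in m; the calibration is good to about 2 mm. A picture is of the moment at which its call begins: read the wrist's pose just before it. There is no depth.
- hand_in(): hands the job in; it is judged then, once.
The state is a dict: "time_s": time; "qpos": joint angles; "joint_vel": joint speeds; "tau": joint torques, N m; "ee_pos": TCP position; "eef_rot": TCP orientation; "force": force on the tool from outside, world axes, zero at the start; "moment": the same for the moment, N m; "grip_width": finger opening in m; "grip_force": force on a finger pad.
Only numpy, scipy, OpenCV 4.12 (cv2) and the standard library are available. Lean on these libraries where they do the work, as an engineer would, in place of code of your own. Each camera call takes 0.05 s, during which the arm holds its last target. There are 200 camera calls.

## Working session

There is one attempt and no reset: what is moved stays moved. The work goes in short steps, Python scripts to look and compute and a tool call to move; the robot and the scene stay as the last step left them, time stands still between calls to the robot, and variables do not carry over. Pictures are saved under pics/ and viewed, at most 10 in all, crops included, and the job is handed in when it is done.

Besides the shell and the picture viewer there is one more tool, called after "Call:" as name(argument=value, ...), one argument or row to a line, values as JSON. apply_moves: Moves the arm, as the interface text tells. Its arguments: {"type":"object","properties":{"increments":{"type":"array"},"jaw":{"type":"number"},"force":{"type":"number"}},"required":["increments"]}

```bash
mkdir -p pics; ls; python3 - <<'E'
from station import get_obs,camera
import cv2,numpy as np
print(get_obs())
ims=[]
for n in("top","side"):
    c=camera(n);print(n,c["camera_matrix"].tolist(),c["R"].tolist(),c["t"].tolist())
    np.savez(f"pics/{n}0.npz",**c)
    cv2.imwrite(f"pics/{n}0.png",c["pixels"][:,:,::-1])
print(camera("wrist")["T_tool_cam"].tolist())
E
```

```text
pics
{'time_s': 0.0, 'qpos': array([ 1.23239994e+00,  3.00485146e-01,  1.52158242e+00, -1.57205995e-05,
        1.32069631e+00, -6.66230778e-02]), 'joint_vel': array([-3.62413573e-05,  4.50005892e-04, -3.80564306e-04,  9.65765218e-04,
        2.39561179e-04, -2.02810660e-03]), 'tau': array([ 6.50967522e-04, -5.31794250e+01, -3.52739525e+01,  7.08467234e-02,
        2.42924545e-02, -8.16665647e-05]), 'ee_pos': array([0.14764808, 0.52977992, 0.40407792]), 'eef_rot': array([-3.14042302e+00, -6.27794848e-05,  2.86982320e+00]), 'force': array([-0.18773712, -0.51675995, -0.05816604]), 'moment': array([ 0.00860116,  0.04198608, -0.06610346]), 'grip_force': 0.0, 'grip_width': 0.09415966487988522}
top [[495.87603597803286, 0.0, 317.9068851041435], [0.0, 495.87603597803286, 241.6198022081709], [0.0, 0.0, 1.0]] [[0.011742202194676919, -0.9999186218893645, -0.004987011779918602], [-0.9906612042842106, -0.010955672533970617, -0.13590567157218272], [0.13583997575742165, 0.0065362709706776765, -0.9907092298691987]] [-0.012140415378855667, 0.6061795027285721, 1.040038393196821]
side [[433.478386260048, 0.0, 325.14957639560805], [0.0, 433.478386260048, 244.75580254091147], [0.0, 0.0, 1.0]] [[0.2303610876812453, 0.9730901186832084, -0.0054212732280512], [0.8080708946812472, -0.1943939051804103, -0.5560867187748311], [-0.5421763536446071, 0.12371996827436199, -0.8311065942457851]] [-0.13040962995315117, -0.44589686563121045, 1.5337129799793305]
[[-0.0006137393082345657, -0.9716627162735999, -0.23637087199540874, 0.06861680539718015], [0.9999987301061721, -0.0009439900264149214, 0.0012840050120759845, -2.5438678042610796e-05], [-0.0014707515434413494, -0.23636978378514958, 0.9716620617289002, 0.019604260627547387], [0.0, 0.0, 0.0, 1.0]]
```

View pics/top0.png

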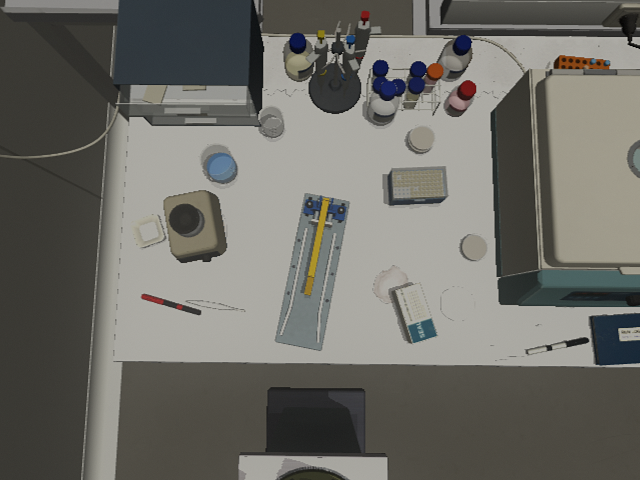

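View pics/side0.png

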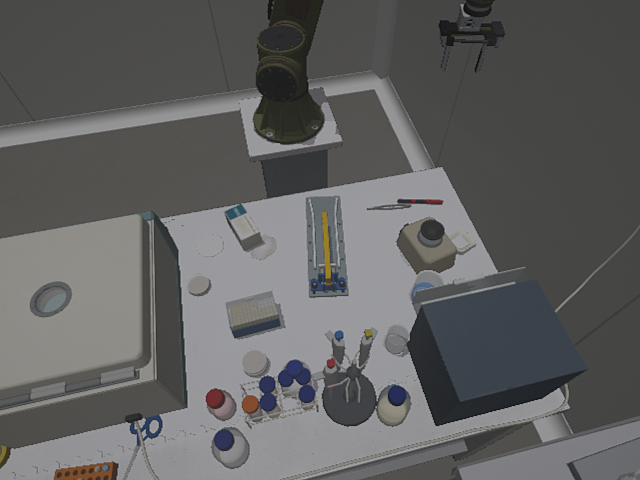

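The top view shows the holder with its entry at about (299,346) and its back at about (328,197). The carton is near (416,312) with its teal end at (422,330), and the catch nose is near (308,295). I'll zoom in to get the corners.

```bash
cat > h.py <<'E'
import numpy as np,cv2
def ray(c,p,z):
    K,R,t=c["camera_matrix"],c["R"],c["t"]
    d=R.T@np.linalg.solve(K,[p[0],p[1],1.]);o=-R.T@t
    return o+d*(z-o[2])/d[2]
def proj(c,X):
    q=c["camera_matrix"]@(c["R"]@np.array(X,float)+c["t"]);return q[:2]/q[2]
def rect(P):
    (cx,cy),(w,h),a=cv2.minAreaRect((np.array(P)*1000).astype(np.float32));return cx,cy,w,h,a
E
python3 - <<'E'
from h import *
t=dict(np.load("pics/top0.npz"));im=t["pixels"];hsv=cv2.cvtColor(im,cv2.COLOR_RGB2HSV)
a=cv2.resize(im[185:360,265:365],None,fx=3.3,fy=3.3,interpolation=cv2.INTER_CUBIC)
b=cv2.resize(im[275:350,385:445],None,fx=7,fy=7,interpolation=cv2.INTER_CUBIC)
H=max(a.shape[0],b.shape[0]);pad=lambda x:np.pad(x,((0,H-x.shape[0]),(0,0),(0,0)))
cv2.imwrite("pics/crop.png",np.hstack([pad(a),pad(b)])[:,:,::-1]);print(a.shape,b.shape)
for p in[(290,330),(340,260),(300,260),(425,330),(410,300),(380,320),(320,240)]:print(p,im[p[1],p[0]],hsv[p[1],p[0]])
# plate: bluish grey
m=cv2.inRange(hsv,(90,25,60),(120,110,190));m[:, :265]=0;m[:,365:]=0;m[:185]=0;m[360:]=0
m=cv2.morphologyEx(m,cv2.MORPH_OPEN,np.ones((3,3)))
ys,xs=np.nonzero(m);P=[ray(t,(x,y),.008)[:2] for x,y in zip(xs,ys)];print("plate",rect(P))
print("box px",cv2.boxPoints(cv2.minAreaRect(np.c_[xs,ys].astype(np.float32))))
E
```

```text
(578, 330, 3) (525, 420, 3)
(290, 330) [116 125 123] [ 83  18 125]
(340, 260) [172 170 163] [ 23  13 172]
(300, 260) [177 176 169] [ 26  12 177]
(425, 330) [49 81 94] [ 99 122  94]
(410, 300) [170 167 157] [ 23  20 170]
(380, 320) [171 170 163] [ 26  12 171]
(320, 240) [176 152  39] [ 25 199 176]Traceback (most recent call last):
  File "<stdin>", line 11, in <module>
  File "h.py", line 9, in rect
    (cx,cy),(w,h),a=cv2.minAreaRect((np.array(P)*1000).astype(np.float32));return cx,cy,w,h,a
                    ~~~~~~~~~~~~~~~^^^^^^^^^^^^^^^^^^^^^^^^^^^^^^^^^^^^^^^
cv2.error: OpenCV(4.12.0) /io/opencv/modules/imgproc/src/convhull.cpp:143: error: (-215:Assertion failed) total >= 0 && (depth == CV_32F || depth == CV_32S) in function 'convexHull'
```

View pics/crop.png

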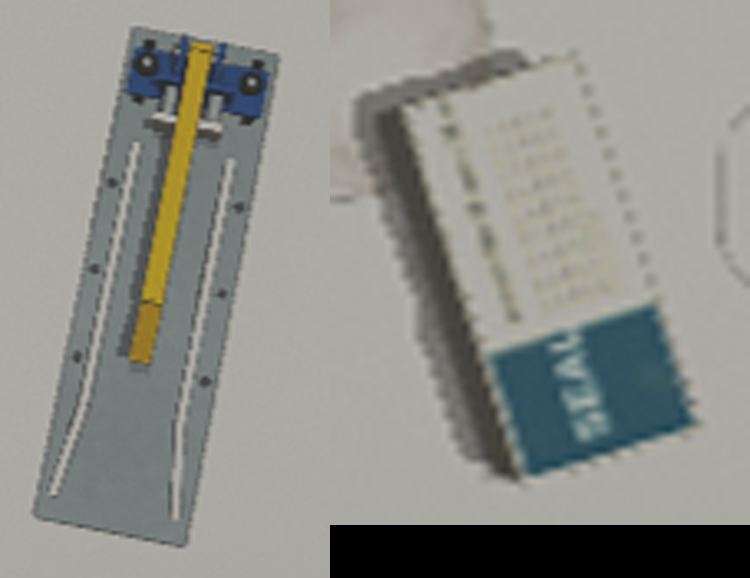

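The crop shows clear corners for the plate (left) and the carton top (right), with the catch front edge at crop (140,362). I'll cast rays through them.

```bash
python3 - <<'E'
from h import *
t=dict(np.load("pics/top0.npz"));s=dict(np.load("pics/side0.npz"))
A=lambda x,y:((x+.5)/3.3+265-.5,(y+.5)/3.3+185-.5)
B=lambda x,y:((x-330+.5)/7+385-.5,(y+.5)/7+275-.5)
P=np.array([ray(t,A(*p),.008)[:2] for p in[(133,27),(280,56),(186,547),(34,515)]])
print("plate",P*1000,[np.linalg.norm(P[i]-P[i-1])*1000 for i in range(4)])
c=P.mean(0);u=(P[0]+P[1]-P[2]-P[3]);u/=np.linalg.norm(u);yaw=np.arctan2(u[1],u[0]);print("holder",c,np.degrees(yaw))
n=np.array([-u[1],u[0]])
def hf(X):d=X[:2]-c;return np.round([d@u*1000,d@n*1000],1)
Q=np.array([ray(t,B(*p),.056)[:2] for p in[(407,105),(577,55),(697,423),(522,478)]])
print("box",Q*1000,[np.linalg.norm(Q[i]-Q[i-1])*1000 for i in range(4)])
cb=Q.mean(0);v=Q[2]+Q[3]-Q[0]-Q[1];print("box",cb,np.degrees(np.arctan2(-v[1],-v[0])))
print("nose front z72",hf(ray(t,A(142,362),.072)),"kink",hf(ray(t,A(152,302),.071)),"pusher top",hf(ray(t,A(186,125),.056)),hf(ray(t,A(186,133),.056)))
print("rails", [hf(ray(t,A(*p),.02)) for p in[(137,143),(231,160),(85,400),(180,422),(54,493),(176,518)]])
# side check: project known corners
for nme,X in[("entryL",P[3]),("entryR",P[2])]:print(nme,proj(s,[*X,.008]))
for q in Q:print("box",proj(s,[*q,.056]))
b0=cv2.resize(s["pixels"][190:310,215:365],None,fx=5,fy=5,interpolation=cv2.INTER_CUBIC);cv2.imwrite("pics/c2.png",b0[:,:,::-1])
E
```

```text
plate [[722.77910332  25.83665755]
 [703.41131065 -75.74075448]
 [371.24330936 -14.60731545]
 [390.82284442  86.46403469]] [np.float64(337.44723540370353), np.float64(103.40735964082364), np.float64(337.74676674019855), np.float64(102.95035702828864)]
holder [0.54706414 0.00548816] -10.389250261194576
box [[ 503.43409519 -171.26007936]
 [ 519.15046769 -222.96275148]
 [ 409.64225869 -257.04989026]
 [ 392.85011007 -204.51705381]] [np.float64(115.4765955288782), np.float64(54.03860351034089), np.float64(114.69080550729029), np.float64(55.151384029319125)]
box [ 0.45626923 -0.21394744] 17.013135184072787
nose front z72 [-57.1  -1.2] kink [-18.6  -0. ] pusher top [100.4   1.1] [95.2  0.1]
rails [array([88.2, 32.4]), array([ 88.9, -32.2]), array([-87.6,  32.6]), array([-89.7, -31.9]), array([-150.9,   40.5]), array([-151.3,  -41.3])]
entryL [339.44163767 195.27639978]
entryR [305.7844127  196.45846167]
box [259.24192338 231.33564762]
box [241.22781158 239.53663634]
box [224.45551197 210.9959083 ]
box [242.11417867 203.163329  ]
```

View pics/c2.png

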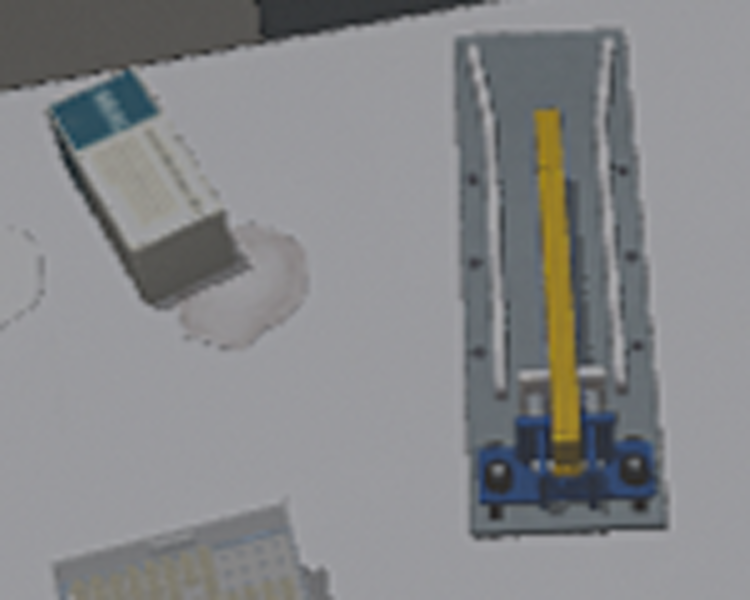

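The measured sizes agree with the given ones to 1–3 mm: plate 338×103, carton 115×55. Holder is at (0.547, 0.0055) with yaw −10.4°, d is about 5 mm, and the carton is at (0.456, −0.214) with yaw 17°. Moving above the carton now.

Call:
apply_moves(
  increments=[
    {"tx": -0.69,"ty": -0.88,"tz": 0.145},
    {"tx": -0.69,"ty": -0.88,"tz": 0.145},
    {"tx": -0.69,"ty": -0.88,"tz": 0.145},
    {"tx": -0.69,"ty": -0.88,"tz": 0.145},
    {"tx": -0.69,"ty": -0.88,"tz": 0.145},
    {"tx": -0.69,"ty": -0.88,"tz": 0.145},
    {"tx": -0.69,"ty": -0.88,"tz": 0.145},
    {"tx": -0.69,"ty": -0.88,"tz": 0.145},
    {"tx": -0.69,"ty": -0.88,"tz": 0.145},
    {"tx": -0.69,"ty": -0.88,"tz": 0.145},
    {"tx": -0.69,"ty": -0.88,"tz": 0.145},
    {"tx": -0.69,"ty": -0.88,"tz": 0.145},
  ],
  jaw=0,
)

```text
schema error: expected keys tx, ty, tz, ax, ay, az
```

Call:
apply_moves(
  increments=[
    {"tx": -0.69,"ty": -0.88,"tz": 0.145},
    {"tx": -0.69,"ty": -0.88,"tz": 0.145},
    {"tx": -0.69,"ty": -0.88,"tz": 0.145},
    {"tx": -0.69,"ty": -0.88,"tz": 0.145},
    {"tx": -0.69,"ty": -0.88,"tz": 0.145},
    {"tx": -0.69,"ty": -0.88,"tz": 0.145},
    {"tx": -0.69,"ty": -0.88,"tz": 0.145},
    {"tx": -0.69,"ty": -0.88,"tz": 0.145},
    {"tx": -0.69,"ty": -0.88,"tz": 0.145},
    {"tx": -0.69,"ty": -0.88,"tz": 0.145},
    {"tx": -0.69,"ty": -0.88,"tz": 0.145},
    {"tx": -0.69,"ty": -0.88,"tz": 0.145},
  ],
)

```text
schema error: expected keys tx, ty, tz, ax, ay, az
```

Call:
apply_moves(
  increments=[
    {"az": -0.93},
    {"az": -0.93},
    {"az": -0.93},
    {"az": -0.93},
    {"az": -0.93},
    {"az": -0.93},
    {"az": -0.94},
    {},
  ],
)

```text
schema error: expected keys tx, ty, tz, ax, ay, az
```

All six keys are required in each row.

Call:
apply_moves(
  increments=[
    {"tx": -0.69,"ty": -0.88,"tz": 0.145,"ax": 0,"ay": 0,"az": 0},
    {"tx": -0.69,"ty": -0.88,"tz": 0.145,"ax": 0,"ay": 0,"az": 0},
    {"tx": -0.69,"ty": -0.88,"tz": 0.145,"ax": 0,"ay": 0,"az": 0},
    {"tx": -0.69,"ty": -0.88,"tz": 0.145,"ax": 0,"ay": 0,"az": 0},
    {"tx": -0.69,"ty": -0.88,"tz": 0.145,"ax": 0,"ay": 0,"az": 0},
    {"tx": -0.69,"ty": -0.88,"tz": 0.145,"ax": 0,"ay": 0,"az": 0},
    {"tx": -0.69,"ty": -0.88,"tz": 0.145,"ax": 0,"ay": 0,"az": 0},
    {"tx": -0.69,"ty": -0.88,"tz": 0.145,"ax": 0,"ay": 0,"az": 0},
    {"tx": -0.69,"ty": -0.88,"tz": 0.145,"ax": 0,"ay": 0,"az": 0},
    {"tx": -0.69,"ty": -0.88,"tz": 0.145,"ax": 0,"ay": 0,"az": 0},
    {"tx": -0.69,"ty": -0.88,"tz": 0.145,"ax": 0,"ay": 0,"az": 0},
    {"tx": -0.69,"ty": -0.88,"tz": 0.145,"ax": 0,"ay": 0,"az": 0},
  ],
  jaw=0,
)

```text
time_s: 1.65
ee_pos: [0.3021, 0.1569, 0.3523]
eef_rot: [3.142, 0.0, 2.87]
force: [-0.3, 0.3, -0.7]
grip_width: 0.0937
grip_force: 0.0
```

Call:
apply_moves(
  increments=[
    {"tx": -0.69,"ty": -0.88,"tz": 0.145,"ax": 0,"ay": 0,"az": 0},
    {"tx": -0.69,"ty": -0.88,"tz": 0.145,"ax": 0,"ay": 0,"az": 0},
    {"tx": -0.69,"ty": -0.88,"tz": 0.145,"ax": 0,"ay": 0,"az": 0},
    {"tx": -0.69,"ty": -0.88,"tz": 0.145,"ax": 0,"ay": 0,"az": 0},
    {"tx": -0.69,"ty": -0.88,"tz": 0.145,"ax": 0,"ay": 0,"az": 0},
    {"tx": -0.69,"ty": -0.88,"tz": 0.145,"ax": 0,"ay": 0,"az": 0},
    {"tx": -0.69,"ty": -0.88,"tz": 0.145,"ax": 0,"ay": 0,"az": 0},
    {"tx": -0.69,"ty": -0.88,"tz": 0.145,"ax": 0,"ay": 0,"az": 0},
    {"tx": -0.69,"ty": -0.88,"tz": 0.145,"ax": 0,"ay": 0,"az": 0},
    {"tx": -0.69,"ty": -0.88,"tz": 0.145,"ax": 0,"ay": 0,"az": 0},
    {"tx": -0.69,"ty": -0.88,"tz": 0.145,"ax": 0,"ay": 0,"az": 0},
    {"tx": -0.69,"ty": -0.88,"tz": 0.145,"ax": 0,"ay": 0,"az": 0},
  ],
)

```text
time_s: 3.15
ee_pos: [0.4564, -0.215, 0.2999]
eef_rot: [3.141, -0.0, 2.87]
force: [0.4, -0.2, 0.5]
grip_width: 0.094
grip_force: 0.0
```

Call:
apply_moves(
  increments=[
    {"tx": 0,"ty": 0,"tz": 0,"ax": 0,"ay": 0,"az": -0.93},
    {"tx": 0,"ty": 0,"tz": 0,"ax": 0,"ay": 0,"az": -0.93},
    {"tx": 0,"ty": 0,"tz": 0,"ax": 0,"ay": 0,"az": -0.93},
    {"tx": 0,"ty": 0,"tz": 0,"ax": 0,"ay": 0,"az": -0.93},
    {"tx": 0,"ty": 0,"tz": 0,"ax": 0,"ay": 0,"az": -0.93},
    {"tx": 0,"ty": 0,"tz": 0,"ax": 0,"ay": 0,"az": -0.93},
    {"tx": 0,"ty": 0,"tz": 0,"ax": 0,"ay": 0,"az": -0.94},
    {"tx": 0,"ty": 0,"tz": 0,"ax": 0,"ay": 0,"az": 0},
  ],
)

```text
time_s: 4.15
ee_pos: [0.4561, -0.2139, 0.3001]
eef_rot: [3.141, -0.0, -2.845]
force: [0.8, 0.4, -0.1]
grip_width: 0.0941
grip_force: 0.0
```

```bash
cat >> h.py <<'E'
def wcam():
    from station import get_obs,camera
    from scipy.spatial.transform import Rotation as Ro
    o=get_obs();c=camera("wrist");T=np.eye(4);T[:3,:3]=Ro.from_euler("xyz",o["eef_rot"]).as_matrix();T[:3,3]=o["ee_pos"]
    W=np.linalg.inv(T@c["T_tool_cam"]);c["R"]=W[:3,:3];c["t"]=W[:3,3];return o,c
E
python3 - <<'E'
from h import *
o,c=wcam();np.savez("pics/w1.npz",**c);cv2.imwrite("pics/w1.png",c["pixels"][:,:,::-1])
E
```

```text
(no output)
```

View pics/w1.png

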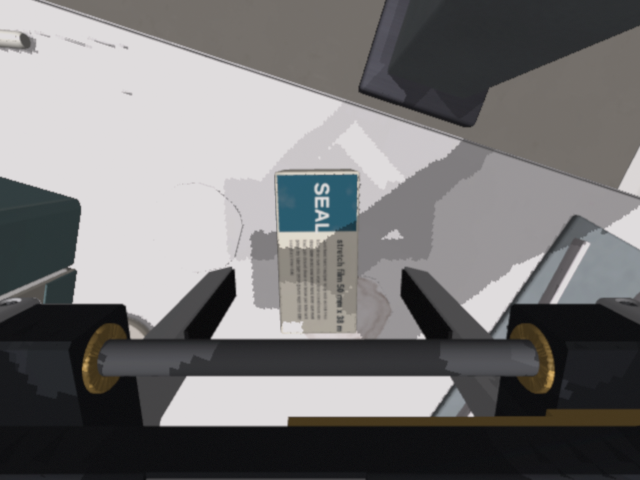

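The wrist view shows the carton top with corners near (277,174), (358,174), (357,333) and (281,333), between the open fingers. The pale patch by its corner is flat, so it's a stain and not the dish.

```bash
python3 - <<'E'
from h import *
c=dict(np.load("pics/w1.npz"))
Q=np.array([ray(c,p,.056)[:2] for p in[(277,174),(358,174),(357,333),(281,333)]])
print(Q*1000,[np.linalg.norm(Q[i]-Q[i-1])*1000 for i in range(4)],Q.mean(0));v=Q[2]+Q[3]-Q[0]-Q[1];print(np.degrees(np.arctan2(v[1],v[0])))
E
```

```text
[[ 407.7198409  -256.27563883]
 [ 392.14729625 -205.21240906]
 [ 502.09838254 -169.00593162]
 [ 518.48110935 -222.88891495]] [np.float64(115.68375823312876), np.float64(53.38499396712571), np.float64(115.75901859639121), np.float64(56.318466154029714)] [ 0.45511166 -0.21334572]
17.500676055012335
```

The wrist measurement agrees within about 1 mm. Descending and gripping.

Call:
apply_moves(
  increments=[
    {"tx": 0,"ty": 0,"tz": 0.667,"ax": 0,"ay": 0,"az": 0},
    {"tx": 0,"ty": 0,"tz": 0.667,"ax": 0,"ay": 0,"az": 0},
    {"tx": 0,"ty": 0,"tz": 0.667,"ax": 0,"ay": 0,"az": 0},
    {"tx": 0,"ty": 0,"tz": 0.667,"ax": 0,"ay": 0,"az": 0},
    {"tx": 0,"ty": 0,"tz": 0,"ax": 0,"ay": 0,"az": 0},
  ],
)

```text
time_s: 4.82
ee_pos: [0.4559, -0.2138, 0.2192]
eef_rot: [3.14, -0.002, -2.846]
force: [0.1, -0.2, 0.5]
grip_width: 0.0943
grip_force: 0.0
```

Call:
apply_moves(
  increments=[
    {"tx": 0,"ty": 0,"tz": 0,"ax": 0,"ay": 0,"az": 0},
    {"tx": 0,"ty": 0,"tz": 0,"ax": 0,"ay": 0,"az": 0},
    {"tx": 0,"ty": 0,"tz": 0,"ax": 0,"ay": 0,"az": 0},
    {"tx": 0,"ty": 0,"tz": 0,"ax": 0,"ay": 0,"az": 0},
    {"tx": 0,"ty": 0,"tz": 0,"ax": 0,"ay": 0,"az": 0},
    {"tx": 0,"ty": 0,"tz": 0,"ax": 0,"ay": 0,"az": 0},
  ],
  jaw=1,
  force=20,
)

```text
time_s: 5.58
ee_pos: [0.4562, -0.2139, 0.2204]
eef_rot: [-3.141, 0.0, -2.844]
force: [-1.6, 1.3, 5.0]
grip_width: 0.0561
grip_force: 20.0
```

Call:
apply_moves(
  increments=[
    {"tx": 0,"ty": 0,"tz": -0.5,"ax": 0,"ay": 0,"az": 0},
    {"tx": 0,"ty": 0,"tz": -0.5,"ax": 0,"ay": 0,"az": 0},
    {"tx": 0,"ty": 0,"tz": -0.5,"ax": 0,"ay": 0,"az": 0},
    {"tx": 0,"ty": 0,"tz": -0.5,"ax": 0,"ay": 0,"az": 0},
    {"tx": 0,"ty": 0,"tz": -0.5,"ax": 0,"ay": 0,"az": 0},
    {"tx": 0,"ty": 0,"tz": -0.5,"ax": 0,"ay": 0,"az": 0},
    {"tx": 0,"ty": 0,"tz": -0.33,"ax": 0,"ay": 0,"az": 0},
  ],
)

```text
time_s: 6.45
ee_pos: [0.4561, -0.2139, 0.3212]
eef_rot: [-3.141, 0.0, -2.844]
force: [-0.3, -0.2, -1.7]
grip_width: 0.056
grip_force: 20.0
```

Call:
apply_moves(
  increments=[
    {"tx": -0.107,"ty": 0.67,"tz": 0,"ax": 0,"ay": 0,"az": 0},
    {"tx": -0.107,"ty": 0.67,"tz": 0,"ax": 0,"ay": 0,"az": 0},
    {"tx": -0.107,"ty": 0.67,"tz": 0,"ax": 0,"ay": 0,"az": 0},
    {"tx": -0.107,"ty": 0.67,"tz": 0,"ax": 0,"ay": 0,"az": 0},
    {"tx": -0.107,"ty": 0.67,"tz": 0,"ax": 0,"ay": 0,"az": 0},
    {"tx": -0.107,"ty": 0.67,"tz": 0,"ax": 0,"ay": 0,"az": 0},
    {"tx": -0.107,"ty": 0.67,"tz": 0,"ax": 0,"ay": 0,"az": 0},
    {"tx": -0.107,"ty": 0.67,"tz": 0,"ax": 0,"ay": 0,"az": 0},
    {"tx": -0.107,"ty": 0.67,"tz": 0,"ax": 0,"ay": 0,"az": 0},
    {"tx": -0.107,"ty": 0.67,"tz": 0,"ax": 0,"ay": 0,"az": 0},
    {"tx": -0.107,"ty": 0.67,"tz": 0,"ax": 0,"ay": 0,"az": 0},
    {"tx": -0.107,"ty": 0.67,"tz": 0,"ax": 0,"ay": 0,"az": 0},
  ],
)

```text
time_s: 7.95
ee_pos: [0.4216, 0.0295, 0.3199]
eef_rot: [3.141, -0.0, -2.844]
force: [-0.1, -0.9, -1.6]
grip_width: 0.0559
grip_force: 20.0
```

Call:
apply_moves(
  increments=[
    {"tx": 0,"ty": 0,"tz": 0,"ax": 0,"ay": 0,"az": 0.915},
    {"tx": 0,"ty": 0,"tz": 0,"ax": 0,"ay": 0,"az": 0.915},
    {"tx": 0,"ty": 0,"tz": 0,"ax": 0,"ay": 0,"az": 0.915},
    {"tx": 0,"ty": 0,"tz": 0,"ax": 0,"ay": 0,"az": 0.915},
    {"tx": 0,"ty": 0,"tz": 0,"ax": 0,"ay": 0,"az": 0.915},
    {"tx": 0,"ty": 0,"tz": 0,"ax": 0,"ay": 0,"az": 0.915},
    {"tx": 0,"ty": 0,"tz": 0,"ax": 0,"ay": 0,"az": 0},
  ],
)

```text
time_s: 8.82
ee_pos: [0.4219, 0.0287, 0.3199]
eef_rot: [-3.142, -0.0, 2.961]
force: [0.3, -0.3, -1.2]
grip_width: 0.0556
grip_force: 20.0
```

```bash
python3 - <<'E'
from h import *
from station import get_obs,camera
o,c=wcam();np.savez("pics/w2.npz",**c);t=camera("top");s=camera("side")
print(o["ee_pos"],o["eef_rot"])
b=cv2.resize(s["pixels"][160:310,265:390],None,fx=3,fy=3);a=cv2.resize(c["pixels"],(640,480))
a=np.pad(a[:,60:480],((0,0),(0,0),(0,0)));b=np.pad(b,((0,30),(0,0),(0,0)))
cv2.imwrite("pics/w2.png",np.hstack([a,b])[:,:,::-1])
E
```

```text
[0.42186257 0.02872591 0.31991942] [-3.14152476e+00 -3.70663795e-04  2.96090857e+00]
```

View pics/w2.png

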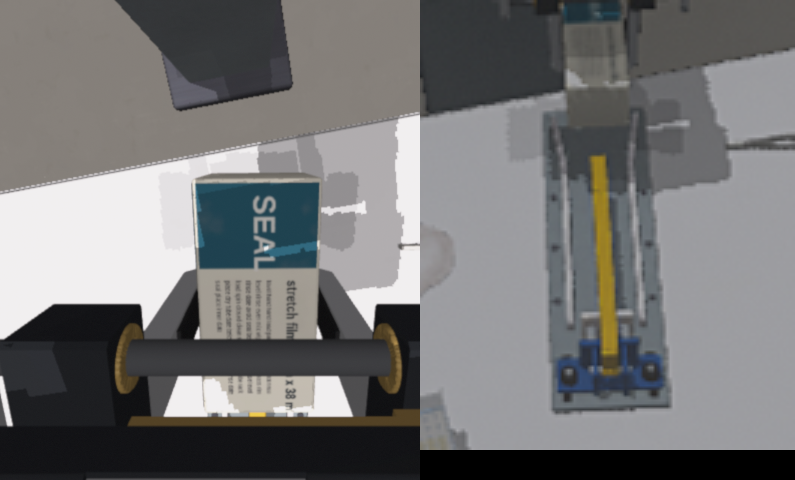

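The wrist view shows the carton square in the grip, with its end edge at rows 180–182 and columns 193–320. The side view shows it in line above the entry, clear of the catch. Lowering, carefully near the floor.

Call:
apply_moves(
  increments=[
    {"tx": 0,"ty": 0,"tz": 0.6,"ax": 0,"ay": 0,"az": 0},
    {"tx": 0,"ty": 0,"tz": 0.6,"ax": 0,"ay": 0,"az": 0},
    {"tx": 0,"ty": 0,"tz": 0.6,"ax": 0,"ay": 0,"az": 0},
    {"tx": 0,"ty": 0,"tz": 0.5,"ax": 0,"ay": 0,"az": 0},
    {"tx": 0,"ty": 0,"tz": 0.4,"ax": 0,"ay": 0,"az": 0},
    {"tx": 0,"ty": 0,"tz": 0.2,"ax": 0,"ay": 0,"az": 0},
    {"tx": 0,"ty": 0,"tz": 0,"ax": 0,"ay": 0,"az": 0},
  ],
)

```text
time_s: 9.85
ee_pos: [0.4223, 0.028, 0.233]
eef_rot: [-3.142, -0.0, 2.96]
force: [-0.6, -0.5, -1.7]
grip_width: 0.0559
grip_force: 20.0
```

Call:
apply_moves(
  increments=[
    {"tx": 0,"ty": 0,"tz": 0.05,"ax": 0,"ay": 0,"az": 0},
    {"tx": 0,"ty": 0,"tz": 0.05,"ax": 0,"ay": 0,"az": 0},
    {"tx": 0,"ty": 0,"tz": 0,"ax": 0,"ay": 0,"az": 0},
  ],
)

```text
time_s: 10.22
ee_pos: [0.4223, 0.028, 0.2302]
eef_rot: [3.142, 0.0, 2.96]
force: [-0.3, -0.4, -1.8]
grip_width: 0.0563
grip_force: 20.0
```

Call:
apply_moves(
  increments=[
    {"tx": 0,"ty": 0,"tz": 0.03,"ax": 0,"ay": 0,"az": 0},
    {"tx": 0,"ty": 0,"tz": 0.025,"ax": 0,"ay": 0,"az": 0},
    {"tx": 0,"ty": 0,"tz": 0,"ax": 0,"ay": 0,"az": 0},
  ],
)

```text
time_s: 10.6
ee_pos: [0.4223, 0.028, 0.2285]
eef_rot: [-3.142, 0.0, 2.96]
force: [0.3, -0.6, -2.1]
grip_width: 0.0558
grip_force: 20.0
```

Call:
apply_moves(
  increments=[
    {"tx": 0,"ty": 0,"tz": 0,"ax": 0,"ay": 0,"az": 0},
    {"tx": 0,"ty": 0,"tz": 0,"ax": 0,"ay": 0,"az": 0},
    {"tx": 0,"ty": 0,"tz": 0,"ax": 0,"ay": 0,"az": 0},
    {"tx": 0,"ty": 0,"tz": 0,"ax": 0,"ay": 0,"az": 0},
    {"tx": 0,"ty": 0,"tz": 0,"ax": 0,"ay": 0,"az": 0},
  ],
  jaw=0.15,
)

```text
time_s: 11.22
ee_pos: [0.4223, 0.028, 0.2285]
eef_rot: [-3.142, 0.0, 2.96]
force: [0.2, -0.1, 0.0]
grip_width: 0.0798
grip_force: 0.0
```

```bash
python3 - <<'E'
from h import *
from station import get_obs,camera
o,c=wcam();np.savez("pics/w3.npz",**c);t=camera("top");s=camera("side")
print(o["ee_pos"],o["eef_rot"],o["force"],o["moment"])
b=cv2.resize(s["pixels"][160:310,285:385],None,fx=4,fy=4,interpolation=cv2.INTER_CUBIC)
a=np.pad(c["pixels"][:,100:500],((0,120),(0,0),(0,0)))
cv2.imwrite("pics/w3.png",np.hstack([a,b])[:,:,::-1])
E
```

```text
[0.42232311 0.02798975 0.22846754] [-3.14158825e+00  2.41349286e-05  2.95968710e+00] [ 0.22387973 -0.14388503  0.00647394] [0.00440311 0.00501506 0.04145186]
```

View pics/w3.png

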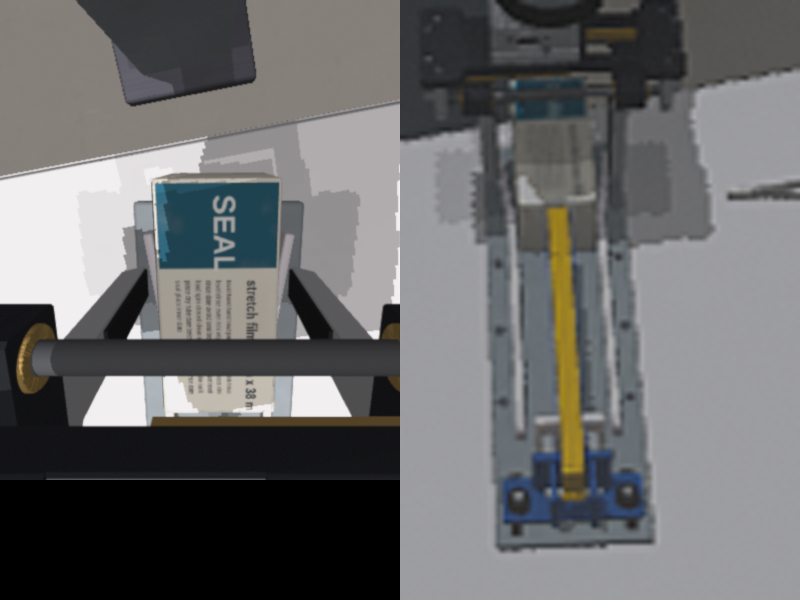

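The carton now stands on the holder floor between the flares, just in front of the catch. In the crop, the plate's entry corners are at (134,202) and (303,203), and the carton's rear top edge runs from 153 to 280 at row 182. I'll check the lateral offset.

```bash
python3 - <<'E'
from h import *
c=dict(np.load("pics/w3.npz"))
o=np.array([.5471,.0055]);a=np.radians(-10.39);u=np.array([np.cos(a),np.sin(a)]);n=np.array([-u[1],u[0]])
hf=lambda X:np.round([(X[:2]-o)@u*1000,(X[:2]-o)@n*1000],1)
for nm,p,z in[("plateL",(234,202),.008),("plateR",(403,203),.008),("boxrL",(253,182),.064),("boxrR",(380,182),.064),("boxfL",(265,410),.064),("boxfR",(374,410),.064),("railtopL",(248,234),.02),("railtopR",(390,234),.02)]:print(nm,hf(ray(c,p,z)))
print("tcp",hf(np.array([.42232,.02799])))
E
```

```text
plateL [-170.1  -50.5]
plateR [-169.4   51.2]
boxrL [-185.7  -27.9]
boxrR [-185.6   26.5]
boxfL [-71.2 -27.1]
boxfR [-71.1  28.3]
railtopL [-153.1  -40.5]
railtopR [-153.    41.6]
tcp [-126.8   -0.4]
```

Moving 0.7 mm toward the channel centre, regripping, then sliding slowly.

Call:
apply_moves(
  increments=[
    {"tx": 0,"ty": 0.023,"tz": 0,"ax": 0,"ay": 0,"az": 0},
    {"tx": 0,"ty": 0,"tz": 0,"ax": 0,"ay": 0,"az": 0},
    {"tx": 0,"ty": 0,"tz": 0,"ax": 0,"ay": 0,"az": 0},
    {"tx": 0,"ty": 0,"tz": 0,"ax": 0,"ay": 0,"az": 0},
    {"tx": 0,"ty": 0,"tz": 0,"ax": 0,"ay": 0,"az": 0},
    {"tx": 0,"ty": 0,"tz": 0,"ax": 0,"ay": 0,"az": 0},
  ],
  jaw=1,
  force=20,
)

```text
time_s: 12.12
ee_pos: [0.4224, 0.0287, 0.2285]
eef_rot: [-3.142, 0.0, 2.96]
force: [-0.4, 0.6, 0.5]
grip_width: 0.0559
grip_force: 20.0
```

Call:
apply_moves(
  increments=[
    {"tx": -0.1,"ty": 0,"tz": 0,"ax": 0,"ay": 0,"az": 0},
    {"tx": -0.1,"ty": 0,"tz": 0,"ax": 0,"ay": 0,"az": 0},
    {"tx": -0.1,"ty": 0,"tz": 0,"ax": 0,"ay": 0,"az": 0},
    {"tx": -0.1,"ty": 0,"tz": 0,"ax": 0,"ay": 0,"az": 0},
    {"tx": -0.1,"ty": 0,"tz": 0,"ax": 0,"ay": 0,"az": 0},
    {"tx": -0.1,"ty": 0,"tz": 0,"ax": 0,"ay": 0,"az": 0},
  ],
)

```text
time_s: 12.88
ee_pos: [0.4403, 0.0254, 0.2284]
eef_rot: [-3.142, -0.0, 2.96]
force: [-1.4, -0.3, 1.9]
grip_width: 0.0559
grip_force: 20.0
```

Call:
apply_moves(
  increments=[
    {"tx": -0.1,"ty": 0,"tz": 0,"ax": 0,"ay": 0,"az": 0},
    {"tx": -0.1,"ty": 0,"tz": 0,"ax": 0,"ay": 0,"az": 0},
    {"tx": -0.1,"ty": 0,"tz": 0,"ax": 0,"ay": 0,"az": 0},
    {"tx": -0.1,"ty": 0,"tz": 0,"ax": 0,"ay": 0,"az": 0},
    {"tx": -0.1,"ty": 0,"tz": 0,"ax": 0,"ay": 0,"az": 0},
    {"tx": -0.1,"ty": 0,"tz": 0,"ax": 0,"ay": 0,"az": 0},
  ],
)

```text
time_s: 13.62
ee_pos: [0.458, 0.0221, 0.2285]
eef_rot: [-3.142, -0.0, 2.96]
force: [-2.6, 1.5, 3.2]
grip_width: 0.0561
grip_force: 20.0
```

Call:
apply_moves(
  increments=[
    {"tx": -0.1,"ty": 0,"tz": 0,"ax": 0,"ay": 0,"az": 0},
    {"tx": -0.1,"ty": 0,"tz": 0,"ax": 0,"ay": 0,"az": 0},
    {"tx": -0.1,"ty": 0,"tz": 0,"ax": 0,"ay": 0,"az": 0},
    {"tx": -0.1,"ty": 0,"tz": 0,"ax": 0,"ay": 0,"az": 0},
    {"tx": -0.1,"ty": 0,"tz": 0,"ax": 0,"ay": 0,"az": 0},
    {"tx": -0.1,"ty": 0,"tz": 0,"ax": 0,"ay": 0,"az": 0},
  ],
)

```text
time_s: 14.38
ee_pos: [0.4758, 0.0189, 0.2285]
eef_rot: [-3.142, 0.0, 2.96]
force: [-2.5, 0.6, 2.9]
grip_width: 0.056
grip_force: 20.0
```

Forces are only a few newtons, so I'll continue.

Call:
apply_moves(
  increments=[
    {"tx": -0.13,"ty": 0,"tz": 0,"ax": 0,"ay": 0,"az": 0},
    {"tx": -0.13,"ty": 0,"tz": 0,"ax": 0,"ay": 0,"az": 0},
    {"tx": -0.13,"ty": 0,"tz": 0,"ax": 0,"ay": 0,"az": 0},
    {"tx": -0.13,"ty": 0,"tz": 0,"ax": 0,"ay": 0,"az": 0},
    {"tx": -0.13,"ty": 0,"tz": 0,"ax": 0,"ay": 0,"az": 0},
    {"tx": -0.13,"ty": 0,"tz": 0,"ax": 0,"ay": 0,"az": 0},
    {"tx": -0.13,"ty": 0,"tz": 0,"ax": 0,"ay": 0,"az": 0},
    {"tx": -0.13,"ty": 0,"tz": 0,"ax": 0,"ay": 0,"az": 0},
  ],
)

```text
time_s: 15.38
ee_pos: [0.5065, 0.0132, 0.2285]
eef_rot: [3.142, 0.0, 2.96]
force: [-3.2, 0.8, 4.0]
grip_width: 0.0559
grip_force: 20.0
```

Call:
apply_moves(
  increments=[
    {"tx": -0.13,"ty": 0,"tz": 0,"ax": 0,"ay": 0,"az": 0},
    {"tx": -0.13,"ty": 0,"tz": 0,"ax": 0,"ay": 0,"az": 0},
    {"tx": -0.13,"ty": 0,"tz": 0,"ax": 0,"ay": 0,"az": 0},
    {"tx": -0.13,"ty": 0,"tz": 0,"ax": 0,"ay": 0,"az": 0},
    {"tx": -0.13,"ty": 0,"tz": 0,"ax": 0,"ay": 0,"az": 0},
    {"tx": -0.13,"ty": 0,"tz": 0,"ax": 0,"ay": 0,"az": 0},
    {"tx": -0.13,"ty": 0,"tz": 0,"ax": 0,"ay": 0,"az": 0},
    {"tx": -0.13,"ty": 0,"tz": 0,"ax": 0,"ay": 0,"az": 0},
  ],
)

```text
time_s: 16.38
ee_pos: [0.5372, 0.0076, 0.2285]
eef_rot: [-3.142, -0.0, 2.96]
force: [-2.8, 0.6, 5.0]
grip_width: 0.0559
grip_force: 20.0
```

Call:
apply_moves(
  increments=[
    {"tx": -0.13,"ty": 0,"tz": 0,"ax": 0,"ay": 0,"az": 0},
    {"tx": -0.13,"ty": 0,"tz": 0,"ax": 0,"ay": 0,"az": 0},
    {"tx": -0.13,"ty": 0,"tz": 0,"ax": 0,"ay": 0,"az": 0},
    {"tx": -0.13,"ty": 0,"tz": 0,"ax": 0,"ay": 0,"az": 0},
    {"tx": -0.13,"ty": 0,"tz": 0,"ax": 0,"ay": 0,"az": 0},
    {"tx": -0.13,"ty": 0,"tz": 0,"ax": 0,"ay": 0,"az": 0},
    {"tx": 0,"ty": 0,"tz": 0,"ax": 0,"ay": 0,"az": 0},
  ],
)

```text
time_s: 17.25
ee_pos: [0.5603, 0.0033, 0.2285]
eef_rot: [3.142, 0.001, 2.96]
force: [1.9, -1.2, 1.9]
grip_width: 0.0558
grip_force: 20.0
```

```bash
python3 - <<'E'
from h import *
from station import get_obs,camera
o,c=wcam();np.savez("pics/w4.npz",**c);s=camera("side");np.savez("pics/s4.npz",**s)
o2=np.array([.5471,.0055]);a=np.radians(-10.39);u=np.array([np.cos(a),np.sin(a)]);n=np.array([-u[1],u[0]])
d=o["ee_pos"][:2]-o2;print(d@u*1000,d@n*1000,o["force"],o["moment"])
b=cv2.resize(s["pixels"][160:310,285:385],None,fx=4,fy=4,interpolation=cv2.INTER_CUBIC)
a=np.pad(c["pixels"][:,100:500],((0,120),(0,0),(0,0)))
cv2.imwrite("pics/w4.png",np.hstack([a,b])[:,:,::-1])
E
```

```text
13.42276856663697 0.21252781910313356 [ 1.89947264 -1.16645133  1.87808196] [-0.07785189 -0.25036103  0.01467586]
```

View pics/w4.png

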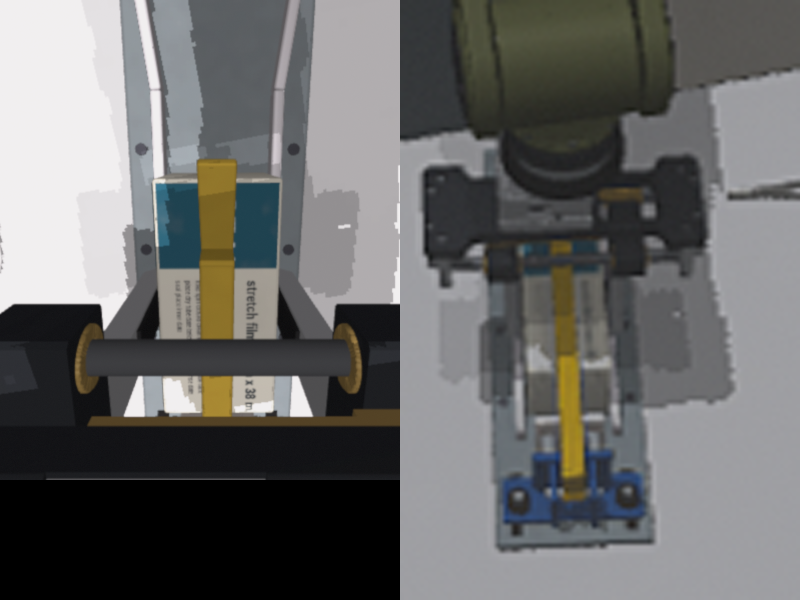

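The catch rides on the carton: its front edge is at crop row 160 and its kink at row 262, ahead of the carton's rear edge at row 178. Lateral force is small. I'll approach the pusher slowly and track the catch's yellow blob in the wrist image.

Call:
apply_moves(
  increments=[
    {"tx": -0.08,"ty": 0,"tz": 0,"ax": 0,"ay": 0,"az": 0},
    {"tx": -0.08,"ty": 0,"tz": 0,"ax": 0,"ay": 0,"az": 0},
    {"tx": -0.08,"ty": 0,"tz": 0,"ax": 0,"ay": 0,"az": 0},
    {"tx": -0.08,"ty": 0,"tz": 0,"ax": 0,"ay": 0,"az": 0},
    {"tx": -0.08,"ty": 0,"tz": 0,"ax": 0,"ay": 0,"az": 0},
    {"tx": -0.08,"ty": 0,"tz": 0,"ax": 0,"ay": 0,"az": 0},
    {"tx": -0.08,"ty": 0,"tz": 0,"ax": 0,"ay": 0,"az": 0},
    {"tx": -0.08,"ty": 0,"tz": 0,"ax": 0,"ay": 0,"az": 0},
    {"tx": -0.08,"ty": 0,"tz": 0,"ax": 0,"ay": 0,"az": 0},
  ],
)

```text
time_s: 18.48
ee_pos: [0.5812, -0.0005, 0.2285]
eef_rot: [-3.142, -0.001, 2.96]
force: [-3.3, 1.9, 5.5]
grip_width: 0.0558
grip_force: 20.0
```

```bash
cat > st.py <<'E'
from h import *
def yel(im):
    m=cv2.inRange(cv2.cvtColor(im,cv2.COLOR_RGB2HSV),(18,120,60),(32,255,255));m[:,:250]=0;m[:,390:]=0;m[335:]=0
    r=np.nonzero(m.sum(1))[0];y0=r[0];w=lambda y:(m[y]>0).sum();return y0,[int(w(y)) for y in(y0+15,200,250,300,325)]
if __name__=="__main__":
    o,c=wcam();o2=np.array([.5471,.0055]);a=np.radians(-10.39);u=np.array([np.cos(a),np.sin(a)]);n=np.array([-u[1],u[0]])
    d=o["ee_pos"][:2]-o2;print("x %.1f y %.1f"%(d@u*1000,d@n*1000),"Fx %.1f Fy %.1f Fz %.1f"%(o["force"][:2]@u,o["force"][:2]@n,o["force"][2]),"t",o["time_s"],yel(c["pixels"]))
E
python3 -c "
from st import *
print(yel(np.load('pics/w4.npz')['pixels']))"; python3 st.py
```

```text
(np.int64(159), [39, 36, 31, 34, 32])
x 34.6 y 0.2 Fx -3.6 Fy 1.3 Fz 5.5 t 18.475 (np.int64(95), [40, 32, 35, 32, 32])
```

Call:
apply_moves(
  increments=[
    {"tx": -0.04,"ty": 0,"tz": 0,"ax": 0,"ay": 0,"az": 0},
    {"tx": -0.04,"ty": 0,"tz": 0,"ax": 0,"ay": 0,"az": 0},
    {"tx": -0.04,"ty": 0,"tz": 0,"ax": 0,"ay": 0,"az": 0},
    {"tx": -0.04,"ty": 0,"tz": 0,"ax": 0,"ay": 0,"az": 0},
  ],
)

```text
time_s: 19.02
ee_pos: [0.5858, -0.0013, 0.2285]
eef_rot: [3.142, -0.0, 2.96]
force: [-2.9, 0.1, 5.4]
grip_width: 0.0556
grip_force: 20.0
```

Call:
apply_moves(
  increments=[
    {"tx": -0.03,"ty": 0,"tz": 0,"ax": 0,"ay": 0,"az": 0},
    {"tx": -0.03,"ty": 0,"tz": 0,"ax": 0,"ay": 0,"az": 0},
  ],
)

```text
time_s: 19.27
ee_pos: [0.5876, -0.0017, 0.2285]
eef_rot: [-3.142, -0.001, 2.96]
force: [-3.7, 0.1, 5.4]
grip_width: 0.0559
grip_force: 20.0
```

```bash
python3 st.py
```

```text
x 41.1 y 0.3 Fx -3.6 Fy -0.6 Fz 5.4 t 19.275 (np.int64(74), [40, 36, 34, 32, 32])
```

No pusher contact yet at x = 41. I'll keep going in small steps.

Call:
apply_moves(
  increments=[
    {"tx": -0.03,"ty": 0,"tz": 0,"ax": 0,"ay": 0,"az": 0},
    {"tx": -0.03,"ty": 0,"tz": 0,"ax": 0,"ay": 0,"az": 0},
  ],
)

```text
time_s: 19.58
ee_pos: [0.5892, -0.002, 0.2285]
eef_rot: [-3.142, -0.001, 2.96]
force: [-9.6, 0.8, 9.4]
grip_width: 0.0558
grip_force: 20.0
```

Call:
apply_moves(
  increments=[
    {"tx": -0.03,"ty": 0,"tz": 0,"ax": 0,"ay": 0,"az": 0},
    {"tx": -0.03,"ty": 0,"tz": 0,"ax": 0,"ay": 0,"az": 0},
  ],
)

```text
time_s: 19.82
ee_pos: [0.5907, -0.0021, 0.2285]
eef_rot: [3.141, -0.003, 2.96]
force: [-11.5, 3.0, 10.0]
grip_width: 0.0561
grip_force: 20.0
```

```bash
python3 st.py
```

```text
x 44.2 y 0.4 Fx -11.8 Fy 0.9 Fz 10.0 t 19.825 (np.int64(65), [41, 36, 35, 33, 32])
```

The pusher made contact at x≈42 (Fx about −10 N). The catch should drop near x≈45–46.

Call:
apply_moves(
  increments=[
    {"tx": -0.03,"ty": 0,"tz": 0,"ax": 0,"ay": 0,"az": 0},
    {"tx": -0.03,"ty": 0,"tz": 0,"ax": 0,"ay": 0,"az": 0},
    {"tx": 0,"ty": 0,"tz": 0,"ax": 0,"ay": 0,"az": 0},
  ],
)

```text
time_s: 20.25
ee_pos: [0.5925, -0.0024, 0.2285]
eef_rot: [3.141, -0.003, 2.96]
force: [-10.7, 3.1, 9.3]
grip_width: 0.0557
grip_force: 20.0
```

```bash
python3 st.py
```

```text
x 46.1 y 0.4 Fx -11.1 Fy 1.1 Fz 9.3 t 20.25 (np.int64(59), [40, 36, 35, 33, 31])
```

Call:
apply_moves(
  increments=[
    {"tx": -0.03,"ty": 0,"tz": 0,"ax": 0,"ay": 0,"az": 0},
    {"tx": 0,"ty": 0,"tz": 0,"ax": 0,"ay": 0,"az": 0},
  ],
)

```text
time_s: 20.55
ee_pos: [0.5933, -0.0025, 0.2285]
eef_rot: [3.141, -0.003, 2.96]
force: [-12.1, 3.7, 10.2]
grip_width: 0.0557
grip_force: 20.0
```

```bash
python3 st.py
```

```text
x 46.9 y 0.4 Fx -12.5 Fy 1.4 Fz 10.2 t 20.55 (np.int64(56), [40, 35, 34, 32, 31])
```

```bash
cat > tl.py <<'E'
from st import *
def teal(im):
    m=cv2.inRange(cv2.cvtColor(im,cv2.COLOR_RGB2HSV),(92,130,40),(110,255,140));m[:120]=0
    return [int(np.nonzero(m[:,x])[0].min()) for x in (265,275,285,350,360,370)],[int(np.nonzero(m[:,x])[0].max()) for x in (265,275,285,350,360,370)]
if __name__=="__main__":
    for f in("w3","w4"):print(f,teal(np.load(f"pics/{f}.npz")["pixels"]))
    o,c=wcam();print(teal(c["pixels"]),yel(c["pixels"]))
    np.savez("pics/w5.npz",**c)
    # predicted nose-front row as function of d, riding/down
    a=np.radians(-10.39);H=lambda x,z:[.5471+x*np.cos(a),.0055+x*np.sin(a),z]
    for d in(4,6,8,10):print(d,"front edge down",proj(c,H(-.062+d/1e3,.072)),"riding",proj(c,H(-.062+d/1e3,.088)),"kink",proj(c,H(-.02+d/1e3,.071)),proj(c,H(-.02+d/1e3,.084)))
E
python3 tl.py
```

```text
w3 ([184, 185, 184, 184, 184, 184], [266, 266, 266, 264, 263, 265])
w4 ([184, 185, 184, 184, 184, 184], [266, 266, 266, 264, 265, 266])
([183, 184, 184, 184, 184, 183], [266, 415, 266, 263, 263, 265]) (np.int64(56), [40, 35, 34, 32, 31])
4 front edge down [315.86820237  59.70212186] riding [315.6663643  45.471789 ] kink [316.13459815 174.24226308] [316.01628301 175.74716913]
6 front edge down [315.88140951  65.56899696] riding [315.68230487  52.23142281] kink [316.14584229 179.25018639] [316.02912722 181.26239131]
8 front edge down [315.89451843  71.3922377 ] riding [315.69811013  58.93368226] kink [316.15700941 184.22380777] [316.04187447 186.73598164]
10 front edge down [315.9075302   77.17232908] riding [315.71378181  65.5792947 ] kink [316.16810031 189.16347844] [316.05452587 192.16840975]
```

No slip in the hand and the catch front row changes smoothly, so it's still riding. A little further.

Call:
apply_moves(
  increments=[
    {"tx": -0.025,"ty": 0,"tz": 0,"ax": 0,"ay": 0,"az": 0},
    {"tx": 0,"ty": 0,"tz": 0,"ax": 0,"ay": 0,"az": 0},
  ],
)

```text
time_s: 20.9
ee_pos: [0.5941, -0.0027, 0.2284]
eef_rot: [3.141, -0.003, 2.96]
force: [-11.7, 2.9, 10.8]
grip_width: 0.0562
grip_force: 20.0
```

```bash
python3 st.py;python3 tl.py|tail -5; python3 - <<'E'
from st import *
c=np.load("pics/w5.npz");a=np.radians(-10.39)
n=np.array([-np.sin(a),np.cos(a),0]);X=np.array([.5471-.056*np.cos(a),.0055-.056*np.sin(a),0])
for z in(.070,.072,.085,.088):
    X[2]=z;print(z,proj(c,X-.007*n)-proj(c,X+.007*n))
E
```

```text
x 47.7 y 0.4 Fx -12.1 Fy 0.7 Fz 10.8 t 20.9 (np.int64(57), [37, 33, 31, 31, 29])
([183, 184, 184, 184, 184, 183], [266, 415, 266, 415, 262, 265]) (np.int64(57), [37, 33, 31, 31, 29])
4 front edge down [315.82196045  57.44419208] riding [315.61412162  42.86630285] kink [316.09901282 172.33202171] [315.97753825 173.64296292]
6 front edge down [315.83570319  63.32882658] riding [315.63070449  49.64932046] kink [316.11071039 177.3538125 ] [315.99089699 179.17502475]
8 front edge down [315.84934355  69.16962371] riding [315.64714634  56.37465907] kink [316.12232773 182.34115502] [316.00415473 184.66525909]
10 front edge down [315.86288267  74.96707152] riding [315.66344897  63.04305128] kink [316.13386564 187.29440254] [316.01731261 190.11413856]
0.07 [-3.68785517e+01  2.97571168e-02]
0.072 [-3.74520668e+01  2.99989906e-02]
0.085 [-4.16636099e+01  3.15679185e-02]
0.088 [-4.27736001e+01  3.19206787e-02]
```

Widths fell from 40 to 37 px, which matches the catch at rest height (about 0.071 m). I'll check with a picture.

```bash
python3 - <<'E'
from st import *
o,c=wcam();im=c["pixels"];print(yel(im))
old=np.load("pics/w5.npz")["pixels"]
f=lambda x:cv2.resize(x[40:340,240:400],(400,600),interpolation=cv2.INTER_CUBIC)
cv2.imwrite("pics/w6.png",np.hstack([f(old),f(im)])[:,:,::-1])
E
```

```text
(np.int64(57), [37, 33, 31, 31, 29])
```

View pics/w6.png

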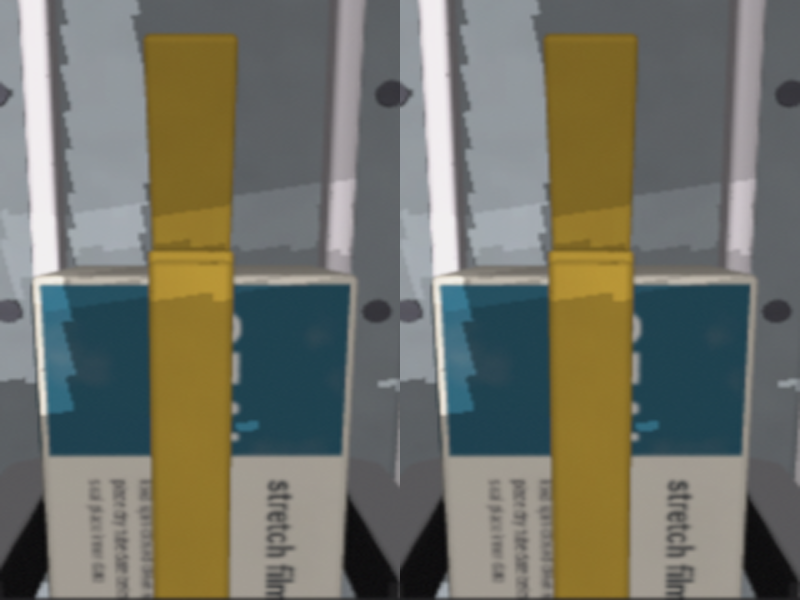

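The picture shows the strap lower and narrower, with its kink at about crop row 250, beyond the carton's rear edge at about row 275. The catch has dropped. I'll ease back 1 mm to let the carton rest on it, then release.

Call:
apply_moves(
  increments=[
    {"tx": 0.03,"ty": 0,"tz": 0,"ax": 0,"ay": 0,"az": 0},
    {"tx": 0,"ty": 0,"tz": 0,"ax": 0,"ay": 0,"az": 0},
  ],
)

```text
time_s: 21.3
ee_pos: [0.5936, -0.0026, 0.2284]
eef_rot: [3.141, -0.001, 2.96]
force: [-3.9, 2.5, 5.8]
grip_width: 0.0559
grip_force: 20.0
```

```bash
python3 st.py
```

```text
x 47.2 y 0.4 Fx -4.3 Fy 1.8 Fz 5.8 t 21.3 (np.int64(57), [37, 33, 32, 31, 29])
```

Axial force fell from 12 N to 4 N, so the catch is taking the load. Releasing.

Call:
apply_moves(
  increments=[
    {"tx": 0,"ty": 0,"tz": 0,"ax": 0,"ay": 0,"az": 0},
    {"tx": 0,"ty": 0,"tz": 0,"ax": 0,"ay": 0,"az": 0},
    {"tx": 0,"ty": 0,"tz": 0,"ax": 0,"ay": 0,"az": 0},
    {"tx": 0,"ty": 0,"tz": 0,"ax": 0,"ay": 0,"az": 0},
    {"tx": 0,"ty": 0,"tz": 0,"ax": 0,"ay": 0,"az": 0},
  ],
  jaw=0.15,
)

```text
time_s: 21.98
ee_pos: [0.5937, -0.0028, 0.2284]
eef_rot: [-3.142, -0.0, 2.96]
force: [-0.3, -0.5, -0.3]
grip_width: 0.08
grip_force: 0.0
```

```bash
python3 st.py;python3 tl.py|sed -n 3p
```

```text
x 47.4 y 0.2 Fx -0.2 Fy -0.5 Fz -0.3 t 21.975 (np.int64(56), [36, 32, 32, 30, 30])
([180, 180, 180, 180, 180, 180], [262, 414, 262, 415, 261, 262]) (np.int64(56), [36, 32, 32, 30, 30])
```

The carton settled about 1.5 mm back onto the catch and stays there. Lifting away.

Call:
apply_moves(
  increments=[
    {"tx": 0,"ty": 0,"tz": -0.4,"ax": 0,"ay": 0,"az": 0},
    {"tx": 0,"ty": 0,"tz": -0.6,"ax": 0,"ay": 0,"az": 0},
    {"tx": 0,"ty": 0,"tz": -0.8,"ax": 0,"ay": 0,"az": 0},
    {"tx": 0,"ty": 0,"tz": -0.8,"ax": 0,"ay": 0,"az": 0},
    {"tx": 0,"ty": 0,"tz": -0.8,"ax": 0,"ay": 0,"az": 0},
    {"tx": 0,"ty": 0,"tz": -0.8,"ax": 0,"ay": 0,"az": 0},
    {"tx": 0.4,"ty": 0,"tz": -0.6,"ax": 0,"ay": 0,"az": 0},
    {"tx": 0.4,"ty": 0,"tz": 0,"ax": 0,"ay": 0,"az": 0},
    {"tx": 0,"ty": 0,"tz": 0,"ax": 0,"ay": 0,"az": 0},
  ],
)

```text
time_s: 23.2
ee_pos: [0.5695, 0.0017, 0.3725]
eef_rot: [-3.142, -0.0, 2.96]
force: [0.0, -1.2, 1.3]
grip_width: 0.0798
grip_force: 0.0
```

```bash
python3 - <<'E'
from h import *
from station import camera
o,c=wcam();s=camera("side")
b=cv2.resize(s["pixels"][160:310,285:385],None,fx=4,fy=4,interpolation=cv2.INTER_CUBIC)
a=np.pad(c["pixels"][:,100:500],((0,120),(0,0),(0,0)))
cv2.imwrite("pics/w7.png",np.hstack([a,b])[:,:,::-1])
E
```

```text
(no output)
```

View pics/w7.png

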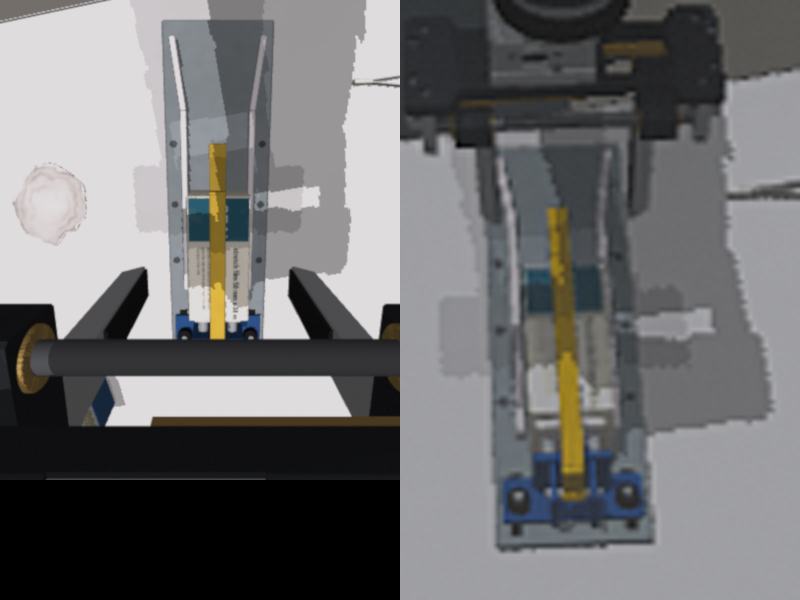

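Both views show the carton in the rails against the pusher, with its teal end at wrist crop rows 195–240. The catch is down behind it with its kink at row 191, and the hand is clear.

```bash
python3 -c "
from station import hand_in
print(hand_in())"
```

```text
the job is handed in; nothing more can be done
None
```

The carton is loaded in the holder with the catch dropped behind it and the hand clear; peak push was about 12 N and pusher travel about 5–6 mm by estimate, and the job was handed in after about 23 s.

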